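# Let the press head down onto the test cells with the ratchet crank

### The arm

A 7-joint arm with a two-finger parallel gripper is mounted at the origin on the work surface. World frame = base frame: x ahead of the robot, y to its left, z up, the work surface at z = 0. Lengths are in m, angles in rad, forces in N, time in s.
With the tool pointing down it reaches from about 0.425 to 0.95 m from the base axis. Payload 4.7 kg.
Tool frame: the origin (TCP) lies between the finger pads; the fingertips stand 19 mm ahead of it and the grasp point (between the pads) is the TCP; z points along the fingers, y is the line along which they close (so a half turn about z gives the same grasp; the last joint's range is limited). The gripper opens to 85 mm and grips with 20 to 120 N. Pads are 22 mm wide; open, the fingers measure 114 mm over their backs; the gripper's body (76 mm by 85 mm) begins 54 mm behind the grasp point. The pads swing forward as they close: fully open they stand 13 mm farther back than shut.
Start: joints at [-1.167, 0.469, -0.049, 1.532, 0.024, 1.141, -0.082], TCP at [0.283, 0.613, 0.25] pointing down, gripper open.
Joint ranges: [-2.59, 2.59], [-0.33, 1.99], [-1.39, 1.29], [0.1, 2.45], [-1.04, 4.18], [0.21, 1.99], [-2.66, 2.66]. Speed limits (rad/s): [2.57, 2.57, 3.14, 3.14, 3.14, 3.14, 3.14].

### API

Orientations are given as a unit quaternion [x, y, z, w].
In Python, from rig import manip gives the robot as it stands.
- The arm moves only by the tool carry_out, never from a script. Its argument "plan" is a list of rows, each a list of 7 numbers: the closure, from -1 (fully open) to 1 (shut), then the shift along the tool's x, y, z in m, then the turn, a rotation vector about the tool's x, y, z in rad. In form: [[fingers, dx, dy, dz, ax, ay, az], ...]. A call has 1 to 10 rows; each row is the pose to reach, as a shift and turn from the pose commanded when the call began, along the tool's axes at that moment; what a row does not reach only later rows make up. A row lasts 1/10 s, in which the tool goes at most 50 mm and 8.59 degrees, less where a joint would pass 70% of its speed; a pose out of reach is approached as far as the arm can. A call with a gripper value outside its range is refused whole. The fingers move at their own pace and stop on an object; "force" is the grip in N (left out, the last holds). Time passes only in rows, so rows that repeat a pose let the fingers close. It gives the time, the measured TCP pose, the force, the opening and the grip force at its end, in the units of the state.
- manip.get_state(): the state, without advancing time (a new reading comes with each control period).
- manip.read_camera(name): name is "scene" or "top"; returns the picture (420x560x3 uint8, red, green, blue); there is no depth.
- manip.camera_params(name): a dict with "fx", "fy", "cx", "cy" (pixels), "view" (4x4, takes a point from world to camera coordinates). Camera axes: x right, y down, z forward; pixel columns grow to the right and rows downward; lengths in m; the calibration is good to about 2 mm. A picture is of the moment at which its call begins. camera_params takes no time and is no camera call.
- manip.sign_off(): hands the job in; it is judged then, once.
Trained networks look in the newest picture that a camera, given by its name, has taken for a name from the list of things; names that differ only in an ending like _2 or _b are one class to them, and where a whole thing is asked for, a point or a joint stands for the part that bears it (a point fixed in the world has none). Each returns a list of dicts, best first, with "score" (0 to 1); they miss things now and then, are a little off and sometimes report something else, mostly with a low value. They report only what shows in the picture. A call takes as long as a camera call.
- manip.find_in(camera, target): "centre" ([x, y, z] in m, in world coordinates, good to about 4 mm: the middle of the surface that is visible of it).
- manip.outline_of(camera, target): "mask" (420x560 bool, what is visible of it).
- manip.place_of(camera, target): "centre" ([x, y, z] in m, in world coordinates, good to about 4 mm: a listed point, or the origin of a listed thing).
The state is a dict: "time": time; "q": joint angles; "joint_velocities": joint speeds; "tau": joint torques, N m; "ee_pos": TCP position; "tcp_rot": TCP orientation; "ft_force": force on the tool from outside, world axes, zero at the start; "moment": the same for the moment, N m; "finger_gap": opening from 0.0 (shut) to 1.0 (fully open); "grip_force": force on a finger pad.
Only numpy, scipy, OpenCV 4.12 (cv2) and the standard library are available. Lean on these libraries where they do the work, as an engineer would, in place of code of your own. Each camera call takes 0.05 s, during which the arm holds its last target. There are 200 camera calls.

### The job

The heavy red press head hangs on its ratchet crank above a stack of battery cells. Take the crank handle, wind it up a little so that the pawl is no longer loaded, squeeze the yellow trigger gently to lift the pawl, and let the crank turn back slowly under the load until you feel that the cells carry the head; only then let go of the trigger and leave the crank. Do not force the pawl, do not let the head drop or press it hard onto the cells, and leave everything else where it is.

Things in the scene. Friction and masses are not known exactly. Their poses are not given: they have to be found in the camera images.
- crank_axis (a point): Point on the crank's vertical axis, 105 mm above the table, on the bolted-down lift (yaw differs each time). x axis: from here to the 26 mm square column, 110 mm away, 320 mm tall; nothing else near rises above 210 mm. Round it: blue base plate (250 x 300 x 12 mm), white gearbox 94 mm across, steel ratchet ring of 20 teeth at 52 to 61 mm height.
- grip (a point): Where to pinch the crank handle from above: 110 mm from the axis, 105 mm above the table, midway between the handle's outer faces when squeezed. x points outwards from the axis, y the way the handle goes when the head comes DOWN (counterclockwise from above), z up. Pinch across y. Handle top 21 mm above, crank arm 31 mm below this point. Keep the fingers turned with the handle.
- post (a point): Centre of the fixed black post of the handle (26 mm along x, 14 mm along y, 52 mm tall), axes as grip; its outer face is 12 mm from grip on the +y side and carries the load on a finger. The yellow plate stands on the -y side.
- crank (a joint): Crank angle, rad: about 0 at the start (pawl on a tooth), + as the head goes down, - wound up. 1 rad moves the head 40 mm; range -0.7 to 1.5. The weight pulls it to + with about 3 to 8 N at the handle. Teeth are 0.31 rad apart and undercut: the pawl comes free only while the hand holds the crank 0.06 to 0.15 rad above its tooth, against the load.
- trigger (a joint): Travel of the yellow trigger towards the post, m: 0 at rest, 0.007 at its stop. Spring 4.5 N at rest, 8 N at the stop. It lifts the yellow pawl clear of the ring from about 0.005 on. With the load on the pawl, it sticks: 15 N will not move it all the way. When let go, the pawl springs back onto the ring.
- squeeze_plate: Yellow trigger plate, 26 x 8 x 48 mm, pressed by a finger towards the post. Origin on its inner face at grasp height, axes as grip; its outer face is 19 mm from grip on the -y side at rest, 12 mm when squeezed. A squeeze of 10 to 18 N is right; 30 N is too much.
- head: Red press head, 1.0 to 1.5 kg: 50 x 50 x 45 mm block on a sprung copper foot (36 mm across, gives 1 mm per 12 N). Origin: centre of the foot's underside, 110 mm above the table at the start; z up. Moves only with the crank. Cells (32 mm across) in a brass nest below it: top 62 to 78 mm high, not measured; touchdown, after 0.8 to 1.2 rad, is to be felt. They stand 40 N; 70 mm/s is a drop.
- vial: Bystander: small vial 26 mm across, 55 mm tall, on the base plate beside the column; origin at the centre of its underside.
- reagent: Bystander: bottle with red cap, 66 mm across, 130 mm tall; origin at the centre of its underside.
- beaker: Bystander: glass beaker, 80 mm across, 90 mm tall; origin at the centre of its underside.
- tipbox: Bystander: blue and clear pipette tip box, 120 x 85 x 92 mm; origin at the centre of its underside.
- driver: Bystander: screwdriver 170 mm long lying on the table; origin about the middle of its length.
- cellcase: Bystander: grey case with orange lid, 92 x 72 x 31 mm; origin at the centre of its underside.
- jar: Bystander: glass jar with white lid, 60 mm across, 75 mm tall; origin at the centre of its underside.

How it is judged:
By the outcome, as a careful person would: the job done as asked, in the order asked, and still so for the second after the job is handed in, with the robot touching nothing.
It also fails if it takes over 64 s, if anything falls off the work surface, if the arm or the gripper's body presses on something with over 40 N, if the wrist force passes 120 N, or if a joint passes its speed limit or range.

## Working session

There is one attempt and no reset: what is moved stays moved. The work goes in short steps, Python scripts to look and compute and a tool call to move; the robot and the scene stay as the last step left them, time stands still between calls to the robot, and variables do not carry over. Pictures are saved under pics/ and viewed, at most 10 in all, crops included, and the job is handed in when it is done.

Besides the shell and the picture viewer there is one more tool, called after "Request:" as name(argument=value, ...) on one line, values as JSON. carry_out: Moves the arm, as the interface text tells. Its arguments: {"type":"object","properties":{"plan":{"type":"array"},"force":{"type":"number"}},"required":["plan"]}

```bash
mkdir -p pics
cat > h.py <<'E'
import numpy as np, cv2
from rig import manip
def snap(c,n):
    im=manip.read_camera(c); cv2.imwrite(f'pics/{n}.png',im[:,:,::-1]); return im
E
python3 - <<'E'
from h import *
snap('scene','s1'); snap('top','t1')
for c in ('scene','top'):
    for t in ('crank_axis','grip','post','squeeze_plate','head','vial','reagent','beaker','tipbox','jar'):
        r=manip.place_of(c,t)
        print(c,t,[(np.round(d['centre'],3).tolist(),round(d['score'],2)) for d in r[:2]])
s=manip.get_state(); print(s)
a=cv2.imread('pics/s1.png');b=cv2.imread('pics/t1.png')
cv2.imwrite('pics/both.png',cv2.resize(np.vstack([a,b]),None,fx=.71,fy=.71))
E
```

```text
scene crank_axis [([0.612, -0.076, 0.106], 0.74)]
scene grip [([0.534, -0.005, 0.105], 0.84)]
scene post [([0.527, -0.007, 0.108], 0.87)]
scene squeeze_plate [([0.616, -0.077, 0.101], 0.51), ([0.536, 0.006, 0.103], 0.4)]
scene head [([0.739, 0.028, 0.11], 0.94), ([0.53, -0.004, 0.108], 0.7)]
scene vial [([0.706, -0.156, 0.012], 0.81)]
scene reagent [([0.473, 0.411, 0.0], 0.75)]
scene beaker [([0.357, 0.475, 0.001], 0.93), ([0.742, 0.028, 0.11], 0.74)]
scene tipbox [([0.642, 0.514, 0.004], 0.63)]
scene jar [([0.64, -0.466, -0.001], 0.78)]
top crank_axis [([0.616, -0.079, 0.106], 0.63)]
top grip [([0.53, -0.002, 0.104], 0.78)]
top post [([0.528, -0.006, 0.104], 0.91)]
top squeeze_plate [([0.539, 0.005, 0.102], 0.58)]
top head [([0.736, 0.029, 0.111], 0.68)]
top vial [([0.708, -0.156, 0.014], 0.65)]
top reagent [([0.469, 0.411, 0.003], 0.77)]
top beaker [([0.357, 0.476, 0.002], 0.83), ([0.638, -0.468, 0.0], 0.2)]
top tipbox [([0.638, 0.511, -0.0], 0.75)]
top jar [([0.64, -0.47, 0.001], 0.9)]
{'time': 1.1, 'q': array([-1.16691404,  0.46861144, -0.04862525,  1.53250292,  0.02408379,
        1.14097373, -0.08230375]), 'joint_velocities': array([-0.00015161,  0.00053247, -0.00053535, -0.00038259,  0.00216617,
        0.00014781, -0.0013476 ]), 'tau': array([ 9.18302649e-04, -5.10196066e+01, -4.67323232e-02, -2.38019228e+01,
        1.07101226e-02,  9.72763628e-04,  1.25153247e-05]), 'ee_pos': array([0.28304374, 0.61281307, 0.25032597]), 'tcp_rot': array([ 2.14695573e-01,  9.76681016e-01,  4.93828190e-05, -2.40813720e-05]), 'ft_force': array([-0.00086779, -0.14600911, -0.13395838]), 'moment': array([-0.00916165, -0.03051997, -0.0424267 ]), 'grip_force': 0.0, 'finger_gap': 0.9976873404594413}
```

View pics/both.png

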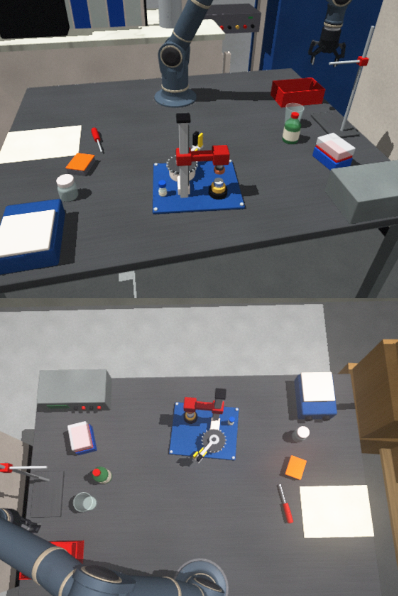

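The pictures show the handle (yellow and black) on the robot side of the ratchet ring, at top-view crop pixel (203,453). The head is on the far left of the base and the path to the handle is clear. Both cameras agree on the axis (0.614, -0.078) and the grip (0.532, -0.004). I'm moving above the handle now.

Request:
carry_out(plan=[[-0.18, -0.03, -0.028, 0, 0, 0, 0.02], [-0.18, -0.065, -0.06, 0, 0, 0, 0.05], [-0.18, -0.1, -0.093, 0, 0, 0, 0.08], [-0.18, -0.135, -0.126, 0, 0, 0, 0.11], [-0.18, -0.17, -0.158, 0, 0, 0, 0.14], [-0.18, -0.205, -0.191, 0, 0, 0, 0.17], [-0.18, -0.24, -0.224, 0, 0, 0, 0.2], [-0.18, -0.275, -0.256, 0, 0, 0, 0.23], [-0.18, -0.31, -0.289, 0, 0, 0, 0.26], [-0.18, -0.345, -0.322, 0, 0, 0, 0.3]], force=20)

```text
time: 2.1
ee_pos: [0.4617, 0.174, 0.2507]
tcp_rot: [0.359, 0.933, 0.001, 0.0]
ft_force: [0.3, 0.8, 0.4]
finger_gap: 0.59
grip_force: 0.0
```

Request:
carry_out(plan=[[-0.18, -0.035, -0.017, 0, 0, 0, 0], [-0.18, -0.07, -0.033, 0, 0, 0, 0], [-0.18, -0.105, -0.05, 0, 0, 0, 0], [-0.18, -0.14, -0.067, 0.02, 0, 0, 0], [-0.18, -0.165, -0.079, 0.04, 0, 0, 0], [-0.18, -0.173, -0.0825, 0.06, 0, 0, 0], [-0.18, -0.173, -0.0825, 0.07, 0, 0, 0], [-0.18, -0.173, -0.0825, 0.075, 0, 0, 0], [-0.18, -0.173, -0.0825, 0.075, 0, 0, 0]])

```text
time: 3.0
ee_pos: [0.5343, 0.0001, 0.1751]
tcp_rot: [0.357, 0.934, 0.0, -0.0]
ft_force: [-0.5, -0.9, -0.9]
finger_gap: 0.591
grip_force: 0.0
```

Run:
```python
from h import *
s=manip.get_state(); print(s['ee_pos'],s['tcp_rot'],s['q'][6],s['finger_gap'],s['ft_force'])
a=snap('scene','s2');b=snap('top','t2')
def crop(c,im,r=50):
    p=manip.camera_params(c); v=np.array(p['view'])@np.array([.534,-.001,.12,1]); u=int(p['fx']*v[0]/v[2]+p['cx']);w=int(p['fy']*v[1]/v[2]+p['cy']); print(c,u,w)
    return cv2.resize(im[w-r:w+r,u-r:u+r,::-1],(400,400),interpolation=cv2.INTER_CUBIC)
cv2.imwrite('pics/c2.png',np.hstack([crop('scene',a),crop('top',b)]))
for c in ('scene','top'):
    for t in ('grip','post'):
        print(c,t,[(np.round(d['centre'],3).tolist(),round(d['score'],2)) for d in manip.place_of(c,t)[:1]])
```

```text
[5.34302725e-01 7.36624301e-05 1.75092461e-01] [ 3.57319719e-01  9.33982001e-01  1.37028319e-04 -4.71390762e-04] 0.8872876484035233 0.5911711955919425 [-0.45569397 -0.87153353 -0.91484177]
scene 277 188
top 278 221
scene grip [([0.532, -0.006, 0.107], 0.73)]
scene post [([0.529, -0.005, 0.108], 0.55)]
top grip []
top post []
```

View pics/c2.png

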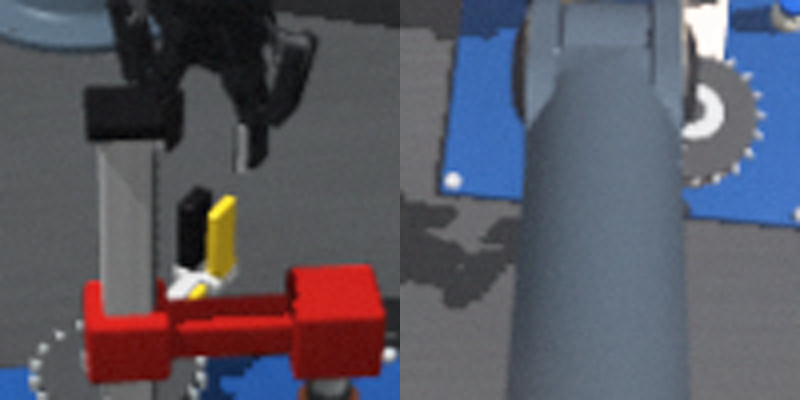

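The scene crop shows the handle (black post at 190,230, yellow plate at 222,235) below and between the fingers (inner faces near 180 and 243). I'm descending.

Request:
carry_out(plan=[[-0.18, 0, 0.001, 0.015, 0, 0, 0], [-0.18, 0, 0.001, 0.03, 0, 0, 0], [-0.18, 0, 0.001, 0.04, 0, 0, 0], [-0.18, 0, 0.001, 0.05, 0, 0, 0], [-0.18, 0, 0.001, 0.06, 0, 0, 0], [-0.18, 0, 0.001, 0.068, 0, 0, 0], [-0.18, 0, 0.001, 0.07, 0, 0, 0], [-0.18, 0, 0.001, 0.07, 0, 0, 0]])

```text
time: 4.1
ee_pos: [0.5352, -0.0006, 0.105]
tcp_rot: [0.358, 0.934, -0.0, -0.0]
ft_force: [-0.0, 0.3, -0.3]
finger_gap: 0.589
grip_force: 0.0
```

Request:
carry_out(plan=[[0.06, 0, 0, 0, 0, 0, 0], [0.06, 0, 0, 0, 0, 0, 0], [0.06, 0, 0, 0, 0, 0, 0], [0.06, 0, 0, 0, 0, 0, 0]])

```text
time: 4.5
ee_pos: [0.5354, -0.0005, 0.1055]
tcp_rot: [0.358, 0.934, 0.0, 0.0]
ft_force: [-0.4, -0.4, 0.2]
finger_gap: 0.468
grip_force: 0.0
```

Request:
carry_out(plan=[[0.06, 0, 0.001, 0, 0, 0, 0], [0.06, 0, 0.002, 0, 0, 0, 0], [0.06, 0, 0.003, 0, 0, 0, 0], [0.06, 0, 0.003, 0, 0, 0, 0]])

```text
time: 4.9
ee_pos: [0.5372, 0.0017, 0.1053]
tcp_rot: [0.358, 0.934, -0.0, -0.0]
ft_force: [-0.9, -1.2, 0.2]
finger_gap: 0.467
grip_force: 0.3
```

Request:
carry_out(plan=[[0.06, 0, 0.001, 0, 0, 0, 0], [0.06, 0, 0.002, 0, 0, 0, 0], [0.06, 0, 0.002, 0, 0, 0, 0]])

```text
time: 5.2
ee_pos: [0.5378, 0.0026, 0.1052]
tcp_rot: [0.358, 0.934, -0.001, -0.001]
ft_force: [-3.8, -2.9, 3.5]
finger_gap: 0.465
grip_force: 2.1
```

Request:
carry_out(plan=[[0.06, 0, 0.0015, 0, 0, 0, 0.013], [0.06, 0, 0.003, 0, 0, 0, 0.026], [0.06, -0.0002, 0.0045, 0, 0, 0, 0.039], [0.06, -0.0004, 0.006, 0, 0, 0, 0.052], [0.06, -0.0006, 0.0075, 0, 0, 0, 0.065], [0.06, -0.0009, 0.009, 0, 0, 0, 0.078], [0.06, -0.0011, 0.0105, 0, 0, 0, 0.09], [0.06, -0.0013, 0.012, 0, 0, 0, 0.1], [0.06, -0.0013, 0.012, 0, 0, 0, 0.1], [0.06, -0.0013, 0.012, 0, 0, 0, 0.1]])

```text
time: 6.2
ee_pos: [0.5473, 0.0114, 0.1052]
tcp_rot: [0.405, 0.915, -0.0, -0.0]
ft_force: [-4.4, -1.6, 2.5]
finger_gap: 0.47
grip_force: 2.5
```

```bash
cat >> h.py <<'E'
def st(face_w=None):
    s=manip.get_state(); x,y,z,w=s['tcp_rot']; yaw=2*np.arctan2(y,x)
    A=np.array([.6138,-.0777]); w=s['finger_gap']*.085
    r=np.array([np.cos(yaw),np.sin(yaw)]); t=np.array([-r[1],r[0]])
    d=s['ee_pos'][:2]-A
    print('yaw crank',round(yaw-np.arctan2(.0739,-.0816),4),'radial',round(d@r,4),'postface y',round(d@t+w/2,4),'(12mm=aligned) crank from pos',round(yaw-np.arctan2(.0739,-.0816)+(d@t+w/2-.012)/.11,4),'Ft',round(s['ft_force'][:2]@t,2),'Fr',round(s['ft_force'][:2]@r,2),'w',round(w,4),'grip',s['grip_force'],'q7',s['q'][6],'t',s['time'])
E
python3 -c "
from h import *
st()"
```

```text
yaw crank -0.097 radial 0.1107 postface y 0.0093 (12mm=aligned) crank from pos -0.1219 Ft 4.38 Fr 1.76 w 0.04 grip 2.4954968690872192 q7 0.8233356430664905 t 6.2
```

Request:
carry_out(plan=[[0.1, 0, -0.001, 0, 0, 0, 0], [0.14, 0, -0.002, 0, 0, 0, 0], [0.18, 0, -0.003, 0, 0, 0, 0], [0.22, 0, -0.004, 0, 0, 0, 0], [0.26, 0, -0.005, 0, 0, 0, 0], [0.3, 0, -0.006, 0, 0, 0, 0], [0.34, 0, -0.0068, 0, 0, 0, 0], [0.37, 0, -0.0074, 0, 0, 0, 0], [0.4, 0, -0.008, 0, 0, 0, 0], [0.4, 0, -0.008, 0, 0, 0, 0]])

```text
time: 7.2
ee_pos: [0.5417, 0.0058, 0.1057]
tcp_rot: [0.405, 0.914, 0.0, -0.0]
ft_force: [-4.9, -2.9, 6.5]
finger_gap: 0.301
grip_force: 9.8
```

```bash
python3 -c "
from h import *
st()"
```

```text
yaw crank -0.0973 radial 0.1103 postface y 0.01 (12mm=aligned) crank from pos -0.1155 Ft 5.6 Fr 1.13 w 0.0256 grip 9.771638363599777 q7 0.8320907177794026 t 7.2
```

Request:
carry_out(plan=[[0.41, 0, -0.0002, 0, 0, 0, 0], [0.42, 0, -0.0005, 0, 0, 0, 0], [0.42, 0, -0.0005, 0, 0, 0, 0], [0.42, 0, -0.0005, 0, 0, 0, 0]])

```text
time: 7.6
ee_pos: [0.5414, 0.0055, 0.1057]
tcp_rot: [0.405, 0.914, 0.0, -0.0]
ft_force: [-5.3, -2.2, 7.0]
finger_gap: 0.285
grip_force: 10.2
```

Run:
```python
from h import *
st()
a=snap('scene','s3')[:,:,::-1]
cv2.imwrite('pics/c3.png',cv2.resize(a[180:280,220:340],(720,600),interpolation=cv2.INTER_CUBIC))
# arc rows in tool frame about axis at (-.1103,+off)
C=np.array([-.1103,-.0004])
for p in (.02,.04,.06,.08,.1,.12,.15,.18,.21,.24):
    R=np.array([[np.cos(p),np.sin(p)],[-np.sin(p),np.cos(p)]]); print(p,np.round(C-R@C,4))
```

```text
yaw crank -0.0973 radial 0.1103 postface y 0.0098 (12mm=aligned) crank from pos -0.1176 Ft 5.4 Fr 1.96 w 0.0243 grip 10.182126313447952 q7 0.8325332785398353 t 7.6
0.02 [-0.     -0.0022]
0.04 [-0.0001 -0.0044]
0.06 [-0.0002 -0.0066]
0.08 [-0.0003 -0.0088]
0.1 [-0.0005 -0.011 ]
0.12 [-0.0007 -0.0132]
0.15 [-0.0012 -0.0165]
0.18 [-0.0017 -0.0198]
0.21 [-0.0023 -0.023 ]
0.24 [-0.0031 -0.0262]
```

View pics/c3.png

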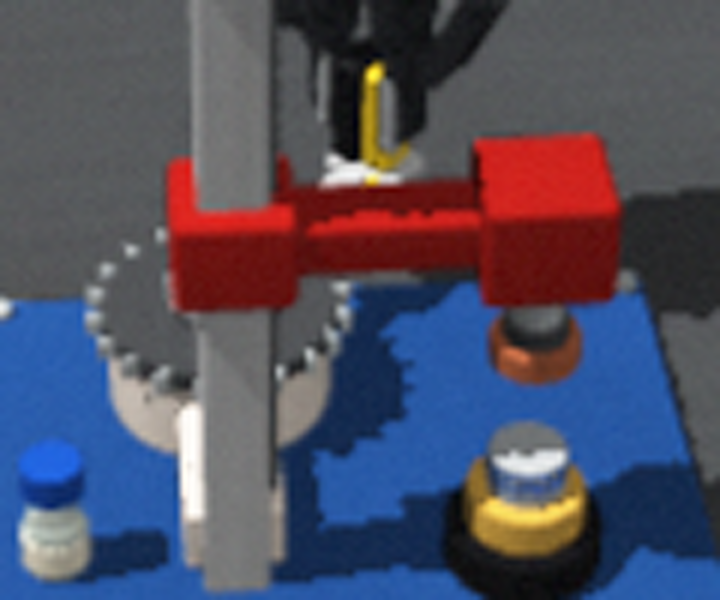

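The crop shows both fingers around the handle (yellow plate at 372,120). The copper foot (535,355) is well above the cell (528,450). The grip is 10 N and the trigger travel about 6.7 mm, so I'm starting the slow descent.

Request:
carry_out(plan=[[0.42, 0, -0.0011, 0, 0, 0, -0.01], [0.42, 0, -0.0027, 0, 0, 0, -0.025], [0.42, -0.0001, -0.0044, 0, 0, 0, -0.04], [0.42, -0.0002, -0.0066, 0, 0, 0, -0.06], [0.42, -0.0003, -0.0088, 0, 0, 0, -0.08], [0.42, -0.0005, -0.011, 0, 0, 0, -0.1], [0.42, -0.0007, -0.0132, 0, 0, 0, -0.12], [0.42, -0.0012, -0.0165, 0, 0, 0, -0.15], [0.42, -0.0017, -0.0198, 0, 0, 0, -0.18], [0.42, -0.0017, -0.0198, 0, 0, 0, -0.18]])

```text
time: 8.65
ee_pos: [0.5279, -0.0095, 0.1057]
tcp_rot: [0.321, 0.947, 0.0, 0.0]
ft_force: [-4.3, -2.2, 5.2]
finger_gap: 0.295
grip_force: 9.9
```

```bash
python3 -c "
from h import *
st()"
```

```text
yaw crank 0.0831 radial 0.1097 postface y 0.0105 (12mm=aligned) crank from pos 0.0695 Ft 4.39 Fr 2.11 w 0.0251 grip 9.894639104604721 q7 1.009864949137315 t 8.65
```

Request:
carry_out(plan=[[0.43, 0, -0.0022, 0, 0, 0, -0.02], [0.43, -0.0001, -0.0044, 0, 0, 0, -0.04], [0.43, -0.0002, -0.0066, 0, 0, 0, -0.06], [0.43, -0.0003, -0.0088, 0, 0, 0, -0.08], [0.43, -0.0005, -0.011, 0, 0, 0, -0.1], [0.43, -0.0007, -0.0132, 0, 0, 0, -0.12], [0.43, -0.0012, -0.0165, 0, 0, 0, -0.15], [0.43, -0.0017, -0.0198, 0, 0, 0, -0.18], [0.43, -0.0023, -0.023, 0, 0, 0, -0.21], [0.43, -0.0031, -0.0262, 0, 0, 0, -0.24]])

```text
time: 9.65
ee_pos: [0.5149, -0.0323, 0.1058]
tcp_rot: [0.205, 0.979, 0.0, 0.001]
ft_force: [-4.7, -2.4, 5.0]
finger_gap: 0.29
grip_force: 9.9
```

```bash
python3 -c "
from h import *
st()"
```

```text
yaw crank 0.3238 radial 0.1088 postface y 0.0103 (12mm=aligned) crank from pos 0.3087 Ft 4.09 Fr 3.36 w 0.0247 grip 9.862320274114609 q7 1.2571571994815471 t 9.65
```

Request:
carry_out(plan=[[0.43, 0.0002, -0.0022, 0, 0, 0, -0.02], [0.43, 0.0003, -0.0044, 0, 0, 0, -0.04], [0.43, 0.0004, -0.0066, 0, 0, 0, -0.06], [0.43, 0.0005, -0.0088, 0, 0, 0, -0.08], [0.43, 0.0005, -0.011, 0, 0, 0, -0.1], [0.43, 0.0005, -0.0132, 0, 0, 0, -0.12], [0.43, 0.0002, -0.0165, 0, 0, 0, -0.15], [0.43, -0.0002, -0.0198, 0, 0, 0, -0.18], [0.43, -0.0008, -0.023, 0, 0, 0, -0.21], [0.43, -0.0016, -0.0262, 0, 0, 0, -0.24]])

```text
time: 10.65
ee_pos: [0.5077, -0.0572, 0.1057]
tcp_rot: [0.086, 0.996, -0.0, 0.003]
ft_force: [3.5, -5.1, 0.3]
finger_gap: 0.291
grip_force: 10.0
```

```bash
python3 -c "
from h import *
st()"
```

```text
yaw crank 0.5644 radial 0.1081 postface y 0.0103 (12mm=aligned) crank from pos 0.5486 Ft 4.4 Fr -4.32 w 0.0247 grip 10.015739500522614 q7 1.5129691129284248 t 10.65
```

Request:
carry_out(plan=[[0.43, -0.0002, -0.0022, 0, 0, 0, -0.02], [0.43, -0.0005, -0.0044, 0, 0, 0, -0.04], [0.43, -0.0008, -0.0066, 0, 0, 0, -0.06], [0.43, -0.001, -0.0088, 0, 0, 0, -0.08], [0.43, -0.0012, -0.011, 0, 0, 0, -0.1], [0.43, -0.0014, -0.0132, 0, 0, 0, -0.12], [0.43, -0.0017, -0.0154, 0, 0, 0, -0.14], [0.43, -0.0019, -0.0165, 0, 0, 0, -0.15]])

```text
time: 11.45
ee_pos: [0.5064, -0.0734, 0.1057]
tcp_rot: [0.011, 1.0, -0.0, 0.002]
ft_force: [2.0, -5.2, 2.1]
finger_gap: 0.288
grip_force: 10.0
```

```bash
python3 -c "
from h import *
st()"
```

```text
yaw crank 0.7141 radial 0.1075 postface y 0.0103 (12mm=aligned) crank from pos 0.6986 Ft 5.15 Fr -2.11 w 0.0245 grip 9.970120042562485 q7 1.6756989804640579 t 11.45
```

Request:
carry_out(plan=[[0.43, 0, -0.0011, 0, 0, 0, -0.01], [0.43, 0, -0.0022, 0, 0, 0, -0.02], [0.43, -0.0001, -0.0033, 0, 0, 0, -0.03], [0.43, -0.0002, -0.0044, 0, 0, 0, -0.04], [0.43, -0.0003, -0.0055, 0, 0, 0, -0.05], [0.43, -0.0004, -0.0066, 0, 0, 0, -0.06]])

```text
time: 12.05
ee_pos: [0.5065, -0.0799, 0.1057]
tcp_rot: [-0.019, 1.0, -0.0, 0.002]
ft_force: [1.6, -5.1, 2.4]
finger_gap: 0.288
grip_force: 10.0
```

```bash
python3 -c "
from h import *
st()"
```

```text
yaw crank 0.7739 radial 0.1073 postface y 0.0103 (12mm=aligned) crank from pos 0.7588 Ft 5.16 Fr -1.38 w 0.0245 grip 10.038334876298904 q7 1.7405728387207573 t 12.05
```

Request:
carry_out(plan=[[0.43, 0, -0.0009, 0, 0, 0, -0.008], [0.43, 0, -0.0018, 0, 0, 0, -0.016], [0.43, -0.0001, -0.0027, 0, 0, 0, -0.024], [0.43, -0.0002, -0.0035, 0, 0, 0, -0.032], [0.43, -0.0002, -0.0044, 0, 0, 0, -0.04]])

```text
time: 12.55
ee_pos: [0.5068, -0.0842, 0.1057]
tcp_rot: [-0.039, 0.999, -0.0, 0.002]
ft_force: [1.8, -4.0, 2.2]
finger_gap: 0.29
grip_force: 10.0
```

Request:
carry_out(plan=[[0.43, 0, -0.0005, 0, 0, 0, -0.005], [0.43, 0, -0.001, 0, 0, 0, -0.01], [0.43, 0, -0.0016, 0, 0, 0, -0.015], [0.43, 0, -0.0016, 0, 0, 0, -0.015]])

```text
time: 12.95
ee_pos: [0.507, -0.0858, 0.1058]
tcp_rot: [-0.046, 0.999, -0.0, 0.002]
ft_force: [2.9, -4.6, 1.2]
finger_gap: 0.289
grip_force: 10.1
```

Still loaded (about 4.8 N), so I'm continuing.

Request:
carry_out(plan=[[0.43, 0, -0.0007, 0, 0, 0, -0.006], [0.43, -0.0001, -0.0013, 0, 0, 0, -0.012], [0.43, -0.0002, -0.002, 0, 0, 0, -0.018], [0.43, -0.0003, -0.0026, 0, 0, 0, -0.024], [0.43, -0.0004, -0.0033, 0, 0, 0, -0.03]])

```text
time: 13.45
ee_pos: [0.5073, -0.089, 0.1057]
tcp_rot: [-0.061, 0.998, -0.0, 0.002]
ft_force: [3.2, -4.6, 2.9]
finger_gap: 0.289
grip_force: 10.0
```

Request:
carry_out(plan=[[0.43, 0, -0.0007, 0, 0, 0, -0.006], [0.43, -0.0001, -0.0013, 0, 0, 0, -0.012], [0.43, -0.0002, -0.002, 0, 0, 0, -0.018], [0.43, -0.0003, -0.0026, 0, 0, 0, -0.024], [0.43, -0.0004, -0.0033, 0, 0, 0, -0.03]])

```text
time: 13.95
ee_pos: [0.5078, -0.0923, 0.1057]
tcp_rot: [-0.076, 0.997, -0.0, 0.001]
ft_force: [1.7, -4.4, 3.9]
finger_gap: 0.291
grip_force: 10.1
```

Request:
carry_out(plan=[[0.43, 0, -0.0007, 0, 0, 0, -0.006], [0.43, -0.0001, -0.0013, 0, 0, 0, -0.012], [0.43, -0.0001, -0.002, 0, 0, 0, -0.018], [0.43, -0.0002, -0.0026, 0, 0, 0, -0.024], [0.43, -0.0002, -0.0033, 0, 0, 0, -0.03]])

```text
time: 14.45
ee_pos: [0.5084, -0.0954, 0.1057]
tcp_rot: [-0.091, 0.996, -0.0, 0.001]
ft_force: [2.8, -3.5, 3.0]
finger_gap: 0.285
grip_force: 10.1
```

Run:
```python
from h import *
st()
a=snap('scene','s4')[:,:,::-1]
cv2.imwrite('pics/c4.png',cv2.resize(a[180:280,220:340],(720,600),interpolation=cv2.INTER_CUBIC))
st()
```

```text
yaw crank 0.9186 radial 0.1068 postface y 0.0104 (12mm=aligned) crank from pos 0.9043 Ft 3.95 Fr -2.12 w 0.0242 grip 10.087115317583084 q7 1.8967641007754603 t 14.45
yaw crank 0.9189 radial 0.1068 postface y 0.0106 (12mm=aligned) crank from pos 0.906 Ft 4.49 Fr -1.18 w 0.0245 grip 9.951182305812836 q7 1.8970826461989165 t 14.5
```

View pics/c4.png

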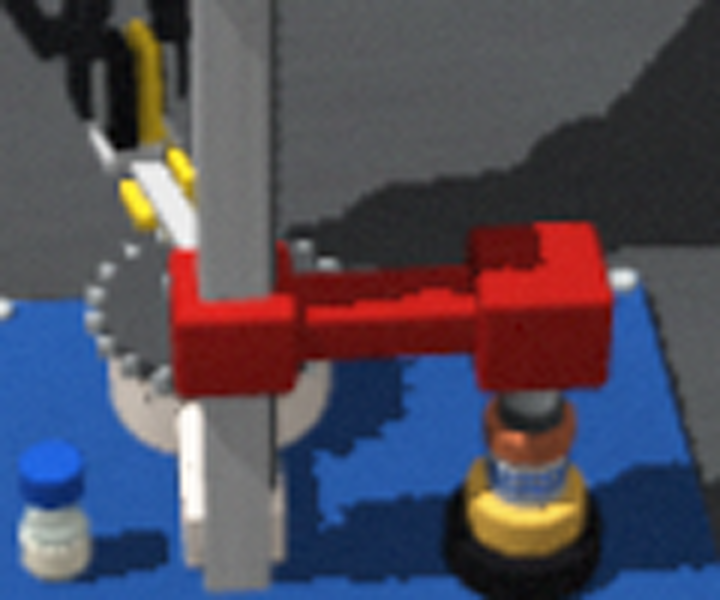

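The crop shows the foot's lower edge (530,462) practically at the cell's top front edge. The load is still about 4.2 N, so I'm going on in fine steps.

Request:
carry_out(plan=[[0.43, 0, -0.0005, 0, 0, 0, -0.005], [0.43, 0, -0.0011, 0, 0, 0, -0.01], [0.43, -0.0001, -0.0016, 0, 0, 0, -0.015], [0.43, -0.0001, -0.0016, 0, 0, 0, -0.015]])

```text
time: 14.9
ee_pos: [0.5087, -0.097, 0.1057]
tcp_rot: [-0.099, 0.995, -0.0, 0.001]
ft_force: [1.9, -4.5, 5.3]
finger_gap: 0.287
grip_force: 10.2
```

```bash
python3 -c "
from h import *
st()"
```

```text
yaw crank 0.9335 radial 0.1068 postface y 0.0105 (12mm=aligned) crank from pos 0.92 Ft 4.76 Fr -0.97 w 0.0244 grip 10.16349881887436 q7 1.9126164381450037 t 14.9
```

Request:
carry_out(plan=[[0.43, 0, -0.0005, 0, 0, 0, -0.005], [0.43, 0, -0.0011, 0, 0, 0, -0.01], [0.43, -0.0001, -0.0016, 0, 0, 0, -0.015], [0.43, -0.0001, -0.0022, 0, 0, 0, -0.02], [0.43, -0.0001, -0.0022, 0, 0, 0, -0.02]])

```text
time: 15.4
ee_pos: [0.5092, -0.0991, 0.1057]
tcp_rot: [-0.109, 0.994, -0.0, 0.001]
ft_force: [1.7, -5.3, 5.0]
finger_gap: 0.289
grip_force: 10.2
```

```bash
python3 -c "
from h import *
st()"
```

```text
yaw crank 0.9534 radial 0.1067 postface y 0.0106 (12mm=aligned) crank from pos 0.9409 Ft 5.55 Fr -0.49 w 0.0245 grip 10.159119665622711 q7 1.9340795634273626 t 15.4
```

Request:
carry_out(plan=[[0.43, 0, -0.0005, 0, 0, 0, -0.005], [0.43, 0, -0.0011, 0, 0, 0, -0.01], [0.43, -0.0001, -0.0016, 0, 0, 0, -0.015], [0.43, -0.0001, -0.0022, 0, 0, 0, -0.02], [0.43, -0.0001, -0.0022, 0, 0, 0, -0.02]])

```text
time: 15.9
ee_pos: [0.5098, -0.1012, 0.1057]
tcp_rot: [-0.118, 0.993, -0.0, 0.001]
ft_force: [2.5, -4.2, 3.6]
finger_gap: 0.289
grip_force: 10.2
```

```bash
python3 -c "
from h import *
st()"
```

```text
yaw crank 0.9734 radial 0.1067 postface y 0.0107 (12mm=aligned) crank from pos 0.9614 Ft 4.69 Fr -1.48 w 0.0246 grip 10.168820768594742 q7 1.9554357039094643 t 15.9
```

Request:
carry_out(plan=[[0.43, 0, -0.0005, 0, 0, 0, -0.005], [0.43, 0, -0.0011, 0, 0, 0, -0.01], [0.43, -0.0001, -0.0016, 0, 0, 0, -0.015], [0.43, -0.0001, -0.0022, 0, 0, 0, -0.02], [0.43, -0.0001, -0.0022, 0, 0, 0, -0.02]])

```text
time: 16.4
ee_pos: [0.5103, -0.1033, 0.1057]
tcp_rot: [-0.128, 0.992, -0.0, 0.001]
ft_force: [2.4, -4.6, 5.5]
finger_gap: 0.291
grip_force: 10.2
```

```bash
python3 -c "
from h import *
st()"
```

```text
yaw crank 0.9934 radial 0.1066 postface y 0.0108 (12mm=aligned) crank from pos 0.9827 Ft 5.04 Fr -1.11 w 0.0247 grip 10.168425589799881 q7 1.9767379924386097 t 16.4
```

Request:
carry_out(plan=[[0.43, 0, -0.0005, 0, 0, 0, -0.005], [0.43, 0, -0.0011, 0, 0, 0, -0.01], [0.43, -0.0001, -0.0016, 0, 0, 0, -0.015], [0.43, -0.0001, -0.0022, 0, 0, 0, -0.02], [0.43, -0.0001, -0.0022, 0, 0, 0, -0.02]])

```text
time: 16.9
ee_pos: [0.5109, -0.1054, 0.1057]
tcp_rot: [-0.138, 0.99, -0.0, 0.001]
ft_force: [1.6, -4.6, 5.5]
finger_gap: 0.289
grip_force: 10.2
```

```bash
python3 -c "
from h import *
st()"
```

```text
yaw crank 1.0134 radial 0.1066 postface y 0.0108 (12mm=aligned) crank from pos 1.0021 Ft 4.89 Fr -0.28 w 0.0245 grip 10.179212987422943 q7 1.9980247149100676 t 16.9
```

Request:
carry_out(plan=[[0.43, 0, -0.0005, 0, 0, 0, -0.005], [0.43, 0, -0.0011, 0, 0, 0, -0.01], [0.43, -0.0001, -0.0016, 0, 0, 0, -0.015], [0.43, -0.0001, -0.0022, 0, 0, 0, -0.02], [0.43, -0.0001, -0.0022, 0, 0, 0, -0.02]])

```text
time: 17.4
ee_pos: [0.5116, -0.1075, 0.1057]
tcp_rot: [-0.148, 0.989, -0.0, 0.001]
ft_force: [1.9, -4.3, 5.4]
finger_gap: 0.289
grip_force: 10.2
```

```bash
python3 -c "
from h import *
st()
a=snap('scene','s5')[:,:,::-1]
cv2.imwrite('pics/c5.png',np.hstack([cv2.resize(cv2.imread('pics/s%d.png'%i)[225:275,280:330],(400,400),interpolation=cv2.INTER_CUBIC) for i in (4,5)]))
"
```

```text
yaw crank 1.0335 radial 0.1065 postface y 0.0108 (12mm=aligned) crank from pos 1.0224 Ft 4.69 Fr -0.51 w 0.0245 grip 10.162356197834015 q7 2.019281997994432 t 17.4
```

View pics/c5.png

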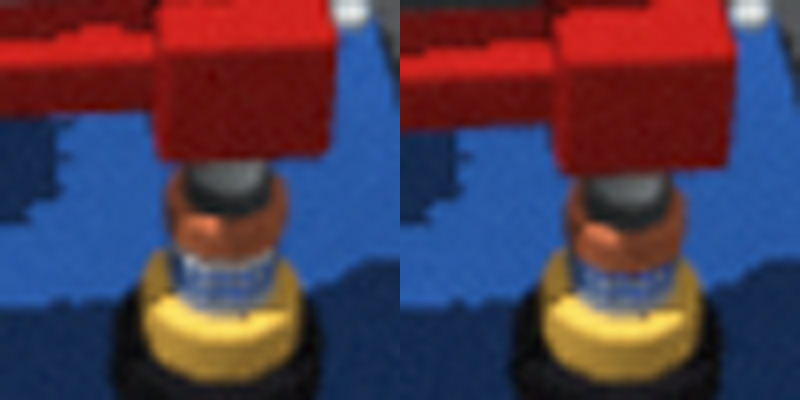

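Comparing the two crops, the foot has moved down with the head (block bottom 158→170, foot bottom 258→268). It isn't compressed and the load is unchanged, so I'm continuing.

Request:
carry_out(plan=[[0.43, 0, -0.0005, 0, 0, 0, -0.005], [0.43, 0, -0.0011, 0, 0, 0, -0.01], [0.43, -0.0001, -0.0016, 0, 0, 0, -0.015], [0.43, -0.0001, -0.0022, 0, 0, 0, -0.02], [0.43, -0.0001, -0.0022, 0, 0, 0, -0.02]])

```text
time: 17.95
ee_pos: [0.5122, -0.1095, 0.1057]
tcp_rot: [-0.158, 0.987, -0.0, 0.001]
ft_force: [2.7, -5.3, 5.9]
finger_gap: 0.286
grip_force: 10.0
```

```bash
python3 -c "
from h import *
st()"
```

```text
yaw crank 1.0533 radial 0.1064 postface y 0.0106 (12mm=aligned) crank from pos 1.041 Ft 5.91 Fr -0.89 w 0.0243 grip 10.012408196926117 q7 2.0403724864751362 t 17.95
```

Request:
carry_out(plan=[[0.43, 0, -0.0005, 0, 0, 0, -0.005], [0.43, 0, -0.0011, 0, 0, 0, -0.01], [0.43, -0.0001, -0.0016, 0, 0, 0, -0.015], [0.43, -0.0001, -0.0022, 0, 0, 0, -0.02], [0.43, -0.0001, -0.0022, 0, 0, 0, -0.02]])

```text
time: 18.45
ee_pos: [0.5128, -0.1111, 0.1057]
tcp_rot: [-0.168, 0.986, 0.0, 0.001]
ft_force: [1.7, -3.4, 6.6]
finger_gap: 0.286
grip_force: 9.4
```

```bash
python3 -c "
from h import *
st()"
```

```text
yaw crank 1.0729 radial 0.1064 postface y 0.0103 (12mm=aligned) crank from pos 1.0574 Ft 3.79 Fr -0.49 w 0.0243 grip 9.357767254114151 q7 2.061019759949658 t 18.45
```

Request:
carry_out(plan=[[0.43, 0, -0.0005, 0, 0, 0, -0.005], [0.43, 0, -0.0011, 0, 0, 0, -0.01], [0.43, -0.0001, -0.0016, 0, 0, 0, -0.015], [0.43, -0.0001, -0.0016, 0, 0, 0, -0.015]])

```text
time: 18.85
ee_pos: [0.5131, -0.1121, 0.1057]
tcp_rot: [-0.175, 0.985, 0.001, 0.0]
ft_force: [0.7, -2.3, 8.2]
finger_gap: 0.289
grip_force: 8.7
```

```bash
python3 -c "
from h import *
st()"
```

```text
yaw crank 1.0882 radial 0.1064 postface y 0.0098 (12mm=aligned) crank from pos 1.0682 Ft 2.4 Fr 0.17 w 0.0245 grip 8.728338181972504 q7 2.076660085072399 t 18.85
```

Touchdown: the load is falling (5 → 3.8 → 2.4 N) and the crank lags the command. I'm continuing until the cells carry the head.

Request:
carry_out(plan=[[0.43, 0, -0.0006, 0, 0, 0, -0.003], [0.43, 0, -0.0012, 0, 0, 0, -0.006], [0.43, 0, -0.0018, 0, 0, 0, -0.01], [0.43, 0, -0.0018, 0, 0, 0, -0.01]])

```text
time: 19.25
ee_pos: [0.5134, -0.113, 0.1056]
tcp_rot: [-0.18, 0.984, 0.001, -0.0]
ft_force: [-0.4, -0.9, 8.5]
finger_gap: 0.284
grip_force: 7.9
```

```bash
python3 -c "
from h import *
st()"
```

```text
yaw crank 1.0988 radial 0.1063 postface y 0.0094 (12mm=aligned) crank from pos 1.0755 Ft 0.72 Fr 0.68 w 0.0242 grip 7.906613498926163 q7 2.088520300163375 t 19.25
```

Request:
carry_out(plan=[[0.43, 0, -0.0005, 0, 0, 0, -0.002], [0.43, 0, -0.001, 0, 0, 0, -0.005], [0.43, 0, -0.001, 0, 0, 0, -0.005], [0.43, 0, -0.001, 0, 0, 0, -0.005]])

```text
time: 19.65
ee_pos: [0.5136, -0.1135, 0.1056]
tcp_rot: [-0.183, 0.983, 0.001, -0.0]
ft_force: [-0.3, 0.4, 7.8]
finger_gap: 0.288
grip_force: 7.5
```

```bash
python3 -c "
from h import *
st();manip.read_camera('top');st();manip.read_camera('top');st()"
```

```text
yaw crank 1.1043 radial 0.1063 postface y 0.0095 (12mm=aligned) crank from pos 1.0819 Ft -0.47 Fr 0.1 w 0.0245 grip 7.460360080003738 q7 2.094617844424371 t 19.65
yaw crank 1.1043 radial 0.1063 postface y 0.0096 (12mm=aligned) crank from pos 1.0821 Ft -0.3 Fr 0.11 w 0.0246 grip 7.463878467679024 q7 2.094545848860216 t 19.7
yaw crank 1.1043 radial 0.1063 postface y 0.0093 (12mm=aligned) crank from pos 1.0802 Ft -1.14 Fr 0.39 w 0.0241 grip 7.464331761002541 q7 2.0946060299784106 t 19.75
```

The cells carry the head: the handle load is about 0 N. I'm releasing the trigger and backing off.

Request:
carry_out(plan=[[0.35, 0, 0.0005, 0, 0, 0, 0], [0.25, 0, 0.001, 0, 0, 0, 0], [0.15, 0, 0.002, 0, 0, 0, 0], [0.05, 0, 0.003, 0, 0, 0, 0], [-0.05, 0, 0.0035, 0, 0, 0, 0], [-0.15, 0, 0.0035, 0, 0, 0, 0], [-0.2, 0, 0.0035, 0, 0, 0, 0], [-0.2, 0, 0.0035, 0, 0, 0, 0], [-0.2, 0, 0.0035, 0, 0, 0, 0]])

```text
time: 20.65
ee_pos: [0.5126, -0.1125, 0.1053]
tcp_rot: [-0.182, 0.983, 0.0, -0.0]
ft_force: [-0.6, 0.5, 0.2]
finger_gap: 0.601
grip_force: 0.0
```

Request:
carry_out(plan=[[-0.2, 0, 0, -0.008, 0, 0, 0], [-0.2, 0, 0, -0.02, 0, 0, 0], [-0.2, 0, 0, -0.035, 0, 0, 0], [-0.2, 0, 0, -0.05, 0, 0, 0], [-0.2, 0, 0, -0.07, 0, 0, 0], [-0.2, 0, 0, -0.09, 0, 0, 0], [-0.2, 0, 0, -0.11, 0, 0, 0], [-0.2, 0, 0, -0.12, 0, 0, 0], [-0.2, 0, 0, -0.12, 0, 0, 0]])

```text
time: 21.55
ee_pos: [0.5136, -0.1125, 0.2273]
tcp_rot: [-0.183, 0.983, -0.001, 0.002]
ft_force: [-0.3, -0.2, -0.3]
finger_gap: 0.6
grip_force: 0.0
```

Run:
```python
from h import *
st()
a=snap('scene','s6')[:,:,::-1]
cv2.imwrite('pics/c6.png',cv2.resize(a[160:280,200:340],(700,600),interpolation=cv2.INTER_CUBIC))
```

```text
yaw crank 1.103 radial 0.106 postface y 0.022 (12mm=aligned) crank from pos 1.1942 Ft 0.11 Fr 0.36 w 0.051 grip 0.0 q7 2.083449387777482 t 21.55
```

View pics/c6.png

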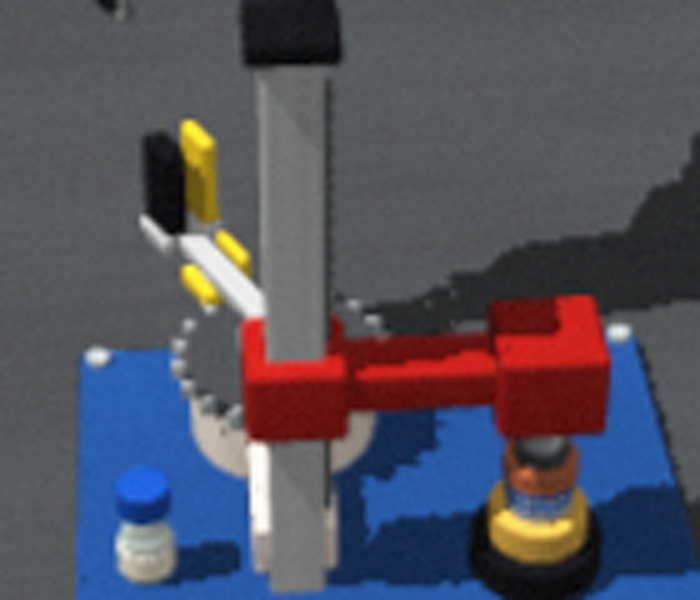

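The handle (180,180) is free with the trigger plate sprung back, the foot (540,490) rests on the cell, the vial is in place and the gripper is clear. Handing in.

```bash
python3 -c "
from rig import manip
print(manip.sign_off())"
```

```text
the job is handed in; nothing more can be done
None
```

The press head now rests on the cells, lowered slowly after about 1.08 rad of crank; I released the trigger only once the handle load was near zero, the arm is clear, and the job is handed in at about 21.6 s.

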